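# Shut the dust gate on the wide bench port

## Robot

A 6-joint arm with a two-finger parallel gripper is mounted at the origin on the work surface. World frame = base frame: x ahead of the robot, y to its left, z up, the work surface at z = 0. Lengths are in m, angles in rad, forces in N, time in s.
With the tool pointing down it reaches from about 0.375 to 0.9 m from the base axis. Payload 3.1 kg.
Tool frame: the origin (TCP) lies at the very end of the fingers, on their centre line; the grasp point (between the pads) lies 19 mm behind it; z points along the fingers, y is the line along which they close (so a half turn about z gives the same grasp; the last joint's range is limited). The gripper opens to 87 mm and grips with 3 to 60 N. Pads are 19 mm wide; open, the fingers measure 117 mm over their backs; the gripper's body (75 mm by 190 mm) begins 51 mm behind the grasp point.
Start: joints at [1.117, 0.527, 1.433, -0, 1.181, -0.178], TCP at [0.17, 0.602, 0.223] pointing down, gripper open.
Joint ranges: [-3.08, 3.08], [-0.75, 2.2], [0.22, 2.44], [-1.43, 4.57], [0, 2.65], [-2.85, 2.85]. Speed limits (rad/s): [2.79, 2.79, 3.14, 3.14, 3.14, 3.14].

## Interface

Orientations are given as a unit quaternion [x, y, z, w].
In Python, from rig import status, viewer, robot gives the robot as it stands.
- The arm moves only by the tool arm_command, never from a script. Its arguments are lists of equal length, an entry for each row: "delta_rot": the turn, a rotation vector about the tool's x, y, z in degrees, a list of three; "delta_pos": the shift along the tool's x, y, z in m, a list of three; "gripper": the closure, from -1 (fully open) to 1 (shut). In form: {"delta_rot": [[rx, ry, rz], ...], "delta_pos": [[dx, dy, dz], ...], "gripper": [gripper, ...]}. A call has 1 to 12 rows; each row is the pose to reach, as a shift and turn from the pose commanded when the call began, along the tool's axes at that moment; what a row does not reach only later rows make up. A row lasts 1/12 s, in which the tool goes at most 41.7 mm and 7.16 degrees, less where a joint would pass 70% of its speed; a pose out of reach is approached as far as the arm can. A call with a gripper value outside its range is refused whole. The fingers move at their own pace and stop on an object; "grip_force" is the grip in N (left out, the last holds). Time passes only in rows, so rows that repeat a pose let the fingers close. It gives the time, the measured TCP pose, the force, the opening and the grip force at its end, in the units of the state.
- status.get_obs(): the state, without advancing time (a new reading comes with each control period).
- viewer.camera(name): name is "side" or "top" or "wrist"; returns a dict with "pixels" (400x640x3 uint8, blue, green, red), "fx", "fy", "cx", "cy" (pixels), "pose" (4x4, takes a point from camera to world coordinates); the wrist camera has in their place "mount" (4x4, takes a point from camera to tool coordinates, whose origin is the TCP and whose axes are the flange's). Camera axes: x right, y down, z forward; pixel columns grow to the right and rows downward; lengths in m; the calibration is good to about 2 mm. A picture is of the moment at which its call begins: read the wrist's pose just before it. There is no depth.
- robot.hand_in(): hands the job in; it is judged then, once.
The state is a dict: "time": time; "q": joint angles; "joint_velocities": joint speeds; "joint_torque": joint torques, N m; "position": TCP position; "tool_rot": TCP orientation; "ft_force": force on the tool from outside, world axes, zero at the start; "moment": the same for the moment, N m; "grip_width": finger opening in m; "grip_force": force on a finger pad.
Only numpy, scipy, OpenCV 4.12 (cv2) and the standard library are available. Lean on these libraries where they do the work, as an engineer would, in place of code of your own. Each camera call takes 0.05 s, during which the arm holds its last target. There are 200 camera calls.

## Task

Two dust-extraction ports stand on the knife-maker's bench with their slide gates open. Shut the gate of the port with the wider hole: push its upright tab fully home until the spring catch clicks behind it, then let go. Leave the narrow port's gate open, just as it is.

Things in the scene. Friction and masses are not known exactly. Their poses are not given: they have to be found in the camera images.
- big_tab (a point): Centre of the outer face of the wide port's upright steel tab, 95 mm above the bench. Tab: 64 mm wide (y), 10 thick (x), 58 to 115 above the bench. +x is level and shuts the gate, z up. Port: aluminium box 120 (x) by 130, 75 high, hole 84 wide in a collar up to 84 high; when shut the tab meets its front. Outside the tab (-x) is free: lower closed fingers there, push at 75 to 110 high.
- big_gate (a joint): How far the wide port's slide gate is open, m: 0 is fully shut (hard stop), growing as it is pulled out, at most 0.085. Friction of about 5 N holds it where it is left; in the last 25 mm the catch adds up to 5 N, and clicks some 3 mm before the stop. Push to the stop. The clicked catch then lets the gate back by 3 mm at most.
- big_catch (a joint): The wide port's spring catch, m: a dark bevelled steel pawl, sliding sideways. 0 is at rest; a tooth on the gate presses it back up to 0.008 in passing, then it springs back to 0 behind the tooth (the click). Its housing stands on the +y side of the tab's path, 37 to 88 mm from the centre line, up to 46 mm outside the box's front and 101 mm high.
- small_tab (a point): The same point, with the same axes and heights, on the tab of the narrow port's gate (hole 44 mm, box 100 mm wide, tab 34 mm wide). It is open too and is to be left as it is.

How it is judged:
At the end, for the whole second after the job is handed in: The wide port's gate is within 6 mm of fully shut with its catch sprung back behind it (within 2.5 mm of rest), and the narrow port's gate is within 10 mm of where it started (value of joint big_gate below 0.006 m and value of joint big_catch below 0.0025 m and distance of small_tab from where it was at the start of the episode below 0.01 m); the robot touches nothing.
It fails at once if the narrow port's gate is moved by more than 15 mm (distance of small_tab from where it was at the start of the episode above 0.015 m).
It also fails if it takes over 32 s, if anything falls off the work surface, if the arm or the gripper's body presses on something with over 40 N, if the wrist force passes 120 N, or if a joint passes its speed limit or range.

## Working session

There is one attempt and no reset: what is moved stays moved. The work goes in short steps, Python scripts to look and compute and a tool call to move; the robot and the scene stay as the last step left them, time stands still between calls to the robot, and variables do not carry over. Pictures are saved under pics/ and viewed, at most 10 in all, crops included, and the job is handed in when it is done.

Besides the shell and the picture viewer there is one more tool, called after "Request:" by a JSON object that holds its "fn" and its "kwargs". arm_command: Moves the arm, as the interface text tells. Its arguments: {"type":"object","properties":{"delta_rot":{"type":"array","items":{"type":"array","items":{"type":"number"}}},"delta_pos":{"type":"array","items":{"type":"array","items":{"type":"number"}}},"gripper":{"type":"array","items":{"type":"number"}},"grip_force":{"type":"number"}},"required":["delta_rot","delta_pos","gripper"]}

```bash
mkdir -p pics; python3 - <<'E'
from rig import status, viewer
import cv2,numpy as np
print({k:np.round(v,3) for k,v in status.get_obs().items()})
for n in("top","side"):
    c=viewer.camera(n);cv2.imwrite(f"pics/{n}0.png",c["pixels"]);print(n,c["fx"],c["fy"],c["cx"],c["cy"],np.round(c["pose"],4).tolist())
E
```

```text
{'time': np.float64(0.0), 'q': array([ 1.117,  0.528,  1.434, -0.   ,  1.181, -0.179]), 'joint_velocities': array([-0.   , -0.   , -0.   ,  0.001,  0.001, -0.   ]), 'joint_torque': array([ 2.0000e-03, -4.4005e+01, -1.7660e+01,  6.3000e-02,  5.8000e-02,
       -0.0000e+00]), 'position': array([0.169, 0.601, 0.222]), 'tool_rot': array([ 0.137,  0.991, -0.001, -0.   ]), 'ft_force': array([-0.292, -0.392, -0.129]), 'moment': array([-0.003,  0.013,  0.005]), 'grip_force': np.float64(0.0), 'grip_width': np.float64(0.087)}
top 362.06401237745547 362.06401237745547 322.71250838756043 196.09055652861463 [[0.0141, -0.9877, 0.1555, 0.4957], [-0.9997, -0.0169, -0.0167, -0.0021], [0.0191, -0.1552, -0.9877, 0.7548], [0.0, 0.0, 0.0, 1.0]]
side 458.4141309534021 458.4141309534021 322.7786042028265 196.04771575627456 [[-0.9954, -0.0727, 0.063, 0.5149], [-0.0951, 0.645, -0.7583, 0.7407], [0.0145, -0.7607, -0.6489, 0.7433], [0.0, 0.0, 0.0, 1.0]]
```

View pics/top0.png

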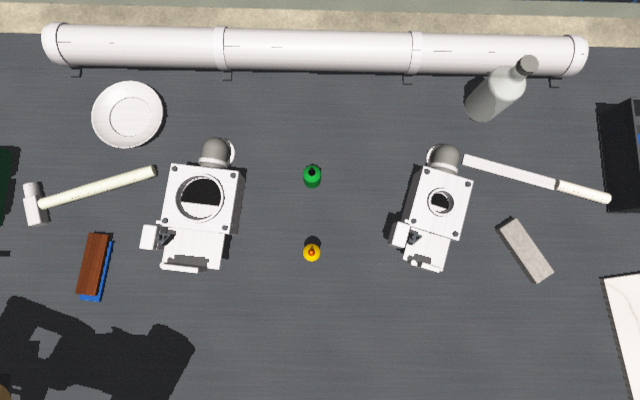

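View pics/side0.png

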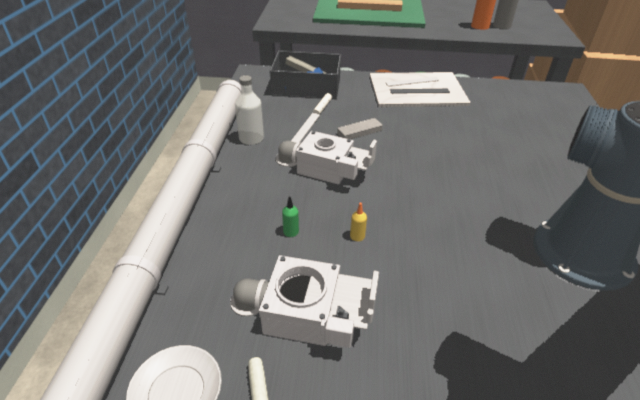

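```bash
python3 - <<'E'
import cv2,numpy as np
t=cv2.imread("pics/top0.png")[130:290,120:260];s=cv2.imread("pics/side0.png")[240:360,220:400]
t=cv2.resize(t,None,fx=3.7,fy=3.7,interpolation=cv2.INTER_CUBIC)
s=cv2.resize(s,None,fx=4.4,fy=4.4,interpolation=cv2.INTER_CUBIC)
cv2.imwrite("pics/tc.png",t);cv2.imwrite("pics/sc.png",s)
E
```

```text
(no output)
```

View pics/tc.png

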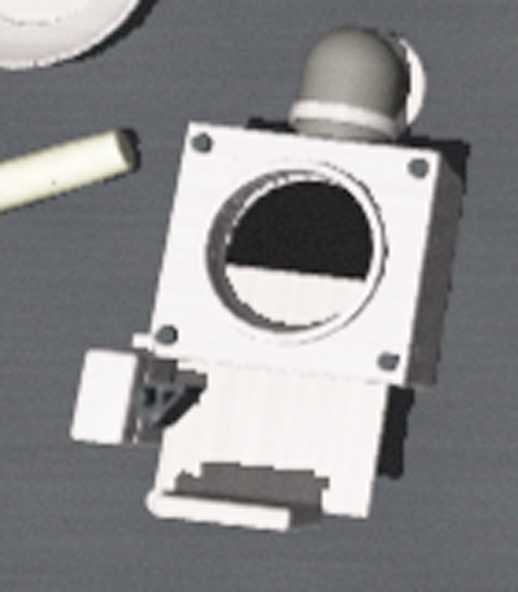

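View pics/sc.png

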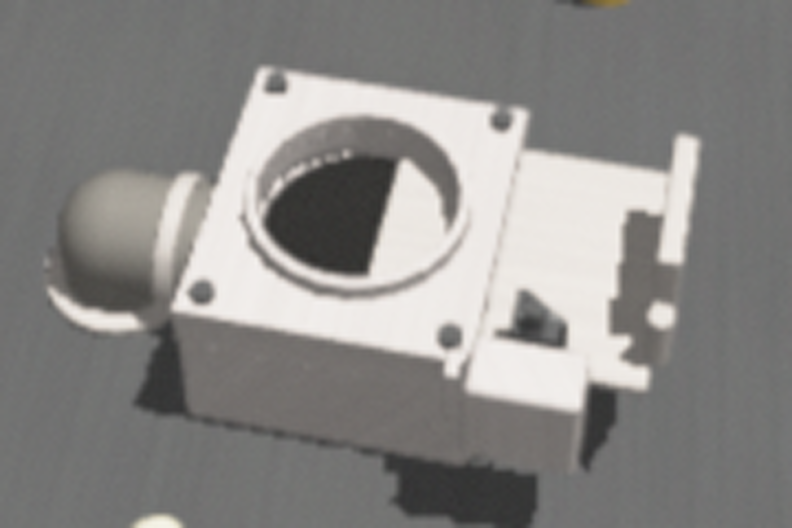

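```bash
cat > h.py <<'E'
import numpy as np
K=dict(top=(362.064,322.71,196.09,[[0.0141,-0.9877,0.1555,0.4957],[-0.9997,-0.0169,-0.0167,-0.0021],[0.0191,-0.1552,-0.9877,0.7548]]),
side=(458.414,322.78,196.05,[[-0.9954,-0.0727,0.063,0.5149],[-0.0951,0.645,-0.7583,0.7407],[0.0145,-0.7607,-0.6489,0.7433]]))
def ray(n,u,v,z):
    f,cx,cy,P=K[n];P=np.array(P);d=P[:,:3]@[(u-cx)/f,(v-cy)/f,1];return P[:,3]+d*(z-P[2,3])/d[2]
T=lambda u,v,z:ray("top",(u+.5)/3.7-.5+120,(v+.5)/3.7-.5+130,z)
S=lambda u,v,z:ray("side",(u+.5)/4.4-.5+220,(v+.5)/4.4-.5+240,z)
E
python3 - <<'E'
from h import *
np.set_printoptions(precision=4,suppress=True)
a,b,c,d=[T(*p,.075) for p in((190,122),(440,160),(408,385),(150,357))]
print(a,b,c,d,"c",(a+b+c+d)/4)
ax=((a-d)+(b-c))[:2];ay=((a-b)+(d-c))[:2];print(ax/2,np.degrees(np.arctan2(ax[1],ax[0])),ay/2,np.degrees(np.arctan2(-ay[0],ay[1])))
sa,sb,sc,sd=[S(*p,.075) for p in((260,68),(528,110),(470,365),(175,305))]
# side: back-right, front-right, front-left, back-left
print("side c",(sa+sb+sc+sd)/4); x=((sa-sb)+(sd-sc))[:2];print(np.degrees(np.arctan2(x[1],x[0])))
print("circ",T(296,251,.084),S(356,207,.084))
for p in((152,512),(290,528),(158,490),(293,507)):print("tab",T(*p,.115))
for p in((678,135),(700,138)):print("tabS right top",S(*p,.115))
E
```

```text
[0.6626 0.2776 0.075 ] [0.6449 0.1479 0.075 ] [0.5289 0.1582 0.075 ] [0.541 0.288 0.075] c [0.5944 0.2179 0.075 ]
[ 0.1188 -0.0103] -4.966507977817558 [0.0149 0.1298] -6.544100589207342
side c [0.5949 0.2162 0.075 ]
-6.426439525764735
circ [0.5948 0.2157 0.084 ] [0.5948 0.2246 0.084 ]
tab [0.4664 0.264  0.115 ]
tab [0.46   0.1998 0.115 ]
tab [0.4765 0.2621 0.115 ]
tab [0.4696 0.199  0.115 ]
tabS right top [0.4665 0.1989 0.115 ]
tabS right top [0.4576 0.1995 0.115 ]
```

Request:
{"fn": "arm_command", "kwargs": {"delta_rot": [[0, 0, -1], [0, 0, -2], [0, 0, -3], [0, 0, -4], [0, 0, -5], [0, 0, -6], [0, 0, -7], [0, 0, -8], [0, 0, -9], [0, 0, -9.6], [0, 0, -9.6], [0, 0, -9.6]], "delta_pos": [[-0.015, -0.012, 0], [-0.045, -0.037, 0], [-0.077, -0.064, 0], [-0.108, -0.09, 0], [-0.14, -0.116, 0], [-0.17, -0.142, 0], [-0.202, -0.168, 0], [-0.233, -0.194, 0], [-0.265, -0.22, 0], [-0.295, -0.245, 0], [-0.325, -0.27, 0], [-0.34, -0.283, 0]], "gripper": [1, 1, 1, 1, 1, 1, 1, 1, 1, 1, 1, 1]}}

```text
time: 1.1
position: [0.4223, 0.2337, 0.2225]
tool_rot: [0.055, 0.998, -0.0, 0.001]
ft_force: [0.5, -0.1, -0.3]
grip_width: 0.0149
grip_force: 0.0
```

```bash
python3 - <<'E'
from rig import status, viewer
import cv2,numpy as np
from scipy.spatial.transform import Rotation as R
o=status.get_obs();print(o["time"],o["position"],o["grip_width"],o["q"]);M=R.from_quat(o["tool_rot"]).as_matrix();print(M.round(3))
d=np.array([.4196,.2365,.085])-o["position"];print(M.T@d)
cv2.imwrite("pics/s1.png",viewer.camera("side")["pixels"])
E
```

```text
1.1 [0.4222845  0.23370581 0.22245685] 0.014858324887571066 [ 2.74284783e-01  3.36925452e-01  1.78100223e+00 -1.57115902e-03
  1.02283154e+00 -1.18569946e+00]
[[-0.994  0.11   0.001]
 [ 0.11   0.994 -0.001]
 [-0.001 -0.001 -1.   ]]
[0.00315038 0.00261054 0.13745058]
```

View pics/s1.png

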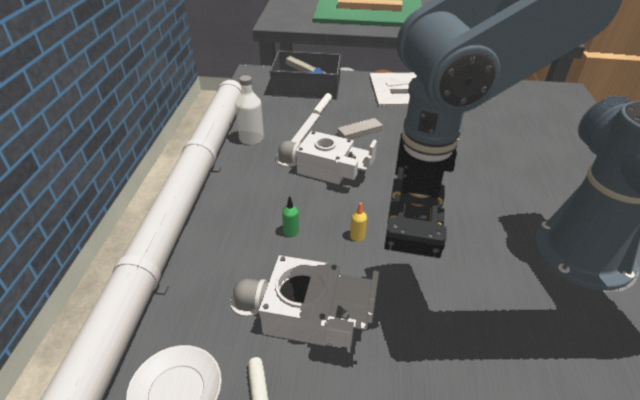

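The gripper hangs shut and outside the tab (fingers about (415,240)), with the free space below it clear. Now I'll lower it.

Request:
{"fn": "arm_command", "kwargs": {"delta_rot": [[0, 0, 0], [0, 0, 0], [0, 0, 0], [0, 0, 0], [0, 0, 0], [0, 0, 0], [0, 0, 0], [0, 0, 0]], "delta_pos": [[0.003, 0.002, 0.01], [0.003, 0.002, 0.035], [0.003, 0.002, 0.06], [0.003, 0.002, 0.085], [0.003, 0.002, 0.11], [0.003, 0.002, 0.13], [0.003, 0.002, 0.137], [0.003, 0.002, 0.137]], "gripper": [1, 1, 1, 1, 1, 1, 1, 1]}}

```text
time: 1.82
position: [0.4157, 0.239, 0.0839]
tool_rot: [0.054, 0.999, -0.001, -0.002]
ft_force: [-1.1, -1.0, 0.3]
grip_width: 0.0002
grip_force: 0.0
```

```bash
python3 - <<'E'
from rig import status, viewer
import cv2
print(status.get_obs()["ft_force"])
a=viewer.camera("side")["pixels"][200:360,220:480];b=viewer.camera("top")["pixels"][130:290,90:290]
f=lambda i:cv2.resize(i,None,fx=1.7,fy=1.7)
cv2.imwrite("pics/s2.png",cv2.hconcat([f(a),f(b)]))
E
```

```text
[-1.09812902 -0.96017338  0.30516614]
```

View pics/s2.png

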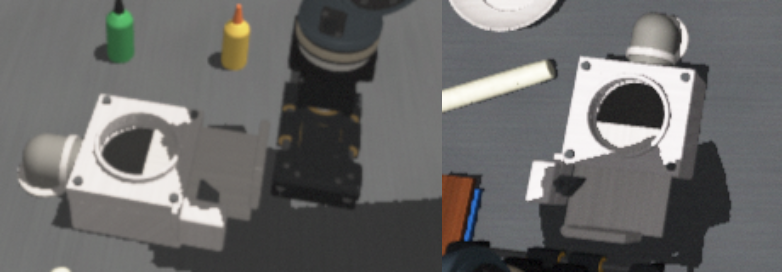

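The fingers are shut, outside the tab and on its centre line, with nothing touched. Next I'll push.

Request:
{"fn": "arm_command", "kwargs": {"delta_rot": [[0, 0, 0], [0, 0, 0], [0, 0, 0], [0, 0, 0], [0, 0, 0], [0, 0, 0], [0, 0, 0], [0, 0, 0], [0, 0, 0], [0, 0, 0], [0, 0, 0], [0, 0, 0]], "delta_pos": [[-0.01, -0.002, 0], [-0.02, -0.002, 0], [-0.03, -0.002, 0], [-0.036, -0.002, 0], [-0.042, -0.002, 0], [-0.048, -0.002, 0], [-0.054, -0.002, 0], [-0.06, -0.002, 0], [-0.066, -0.002, 0], [-0.072, -0.002, 0], [-0.078, -0.002, 0], [-0.084, -0.002, 0]], "gripper": [1, 1, 1, 1, 1, 1, 1, 1, 1, 1, 1, 1]}}

```text
time: 2.92
position: [0.4943, 0.2285, 0.0855]
tool_rot: [0.054, 0.999, -0.0, -0.007]
ft_force: [-15.7, 5.8, 11.8]
grip_width: 0.0003
grip_force: 8.0
```

Request:
{"fn": "arm_command", "kwargs": {"delta_rot": [[0, 0, 0], [0, 0, 0], [0, 0, 0], [0, 0, 0]], "delta_pos": [[-0.004, 0, 0], [-0.008, 0, 0], [-0.012, 0, 0], [-0.014, 0, 0]], "gripper": [1, 1, 1, 1]}}

```text
time: 3.25
position: [0.5108, 0.227, 0.0855]
tool_rot: [0.053, 0.999, -0.0, -0.004]
ft_force: [-5.1, 0.4, 1.0]
grip_width: 0.0006
grip_force: 1.8
```

Request:
{"fn": "arm_command", "kwargs": {"delta_rot": [[0, 0, 0], [0, 0, 0], [0, 0, 0], [0, 0, 0]], "delta_pos": [[-0.002, 0, 0], [-0.004, 0, 0], [-0.005, 0, 0], [-0.005, 0, 0]], "gripper": [1, 1, 1, 1]}}

```text
time: 3.58
position: [0.515, 0.2265, 0.0854]
tool_rot: [0.054, 0.999, -0.0, -0.005]
ft_force: [-9.8, 2.9, 6.8]
grip_width: 0.0008
grip_force: 5.1
```

Request:
{"fn": "arm_command", "kwargs": {"delta_rot": [[0, 0, 0], [0, 0, 0], [0, 0, 0], [0, 0, 0]], "delta_pos": [[-0.002, 0, 0], [-0.004, 0, 0], [-0.005, 0, 0], [-0.005, 0, 0]], "gripper": [1, 1, 1, 1]}}

```text
time: 3.92
position: [0.5149, 0.2265, 0.0854]
tool_rot: [0.054, 0.998, -0.001, -0.01]
ft_force: [-18.9, 5.3, 13.1]
grip_width: 0.0004
grip_force: 9.5
```

Request:
{"fn": "arm_command", "kwargs": {"delta_rot": [[0, 0, 0], [0, 0, 0], [0, 0, 0], [0, 0, 0]], "delta_pos": [[-0.002, 0, 0], [-0.004, 0, 0], [-0.005, 0, 0], [-0.005, 0, 0]], "gripper": [1, 1, 1, 1]}}

```text
time: 4.25
position: [0.5148, 0.2264, 0.0854]
tool_rot: [0.054, 0.998, -0.001, -0.015]
ft_force: [-26.5, 7.2, 21.4]
grip_width: 0.0004
grip_force: 13.8
```

The gate is on its hard stop: the force rises to 27 N with no motion. I'll back off, rise and check.

Request:
{"fn": "arm_command", "kwargs": {"delta_rot": [[0, 0, 0], [0, 0, 0], [0, 0, 0], [0, 0, 0], [0, 0, 0], [0, 0, 0], [0, 0, 0], [0, 0, 0], [0, 0, 0], [0, 0, 0], [0, 0, 0], [0, 0, 0]], "delta_pos": [[0.01, 0, 0], [0.03, 0, 0], [0.06, 0, 0], [0.09, 0, 0], [0.11, 0, 0], [0.12, 0, 0], [0.12, 0, -0.02], [0.12, 0, -0.05], [0.12, 0, -0.08], [0.12, 0, -0.11], [0.12, 0, -0.13], [0.12, 0, -0.13]], "gripper": [1, 1, 1, 1, 1, 1, 1, 1, 1, 1, 1, 1]}}

```text
time: 5.25
position: [0.4152, 0.239, 0.2204]
tool_rot: [0.054, 0.999, 0.002, 0.006]
ft_force: [0.4, -0.2, -0.3]
grip_width: 0.0002
grip_force: 0.0
```

```bash
python3 - <<'E'
from rig import status, viewer
import cv2
print(status.get_obs()["ft_force"],status.get_obs()["position"])
a=viewer.camera("side")["pixels"][240:360,220:400];b=viewer.camera("top")["pixels"][150:270,120:260]
f=lambda i:cv2.resize(i,None,fx=2.4,fy=2.4,interpolation=cv2.INTER_CUBIC)
cv2.imwrite("pics/s3.png",cv2.hconcat([f(a),f(b)]))
E
```

```text
[ 0.41937568 -0.22518214 -0.31139686] [0.41523449 0.23900339 0.2204044 ]
```

View pics/s3.png

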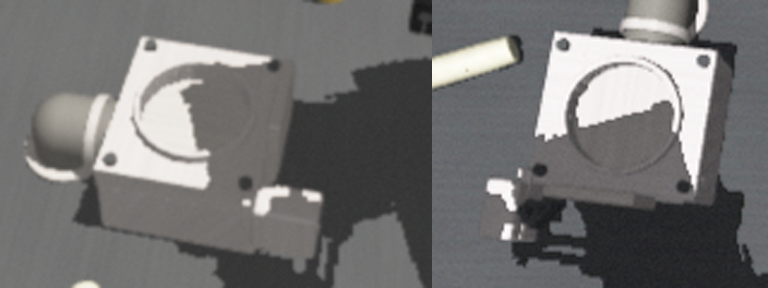

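The picture shows the hole fully covered, the tab against the box's front (about (600,195)) and the dark pawl out behind it (about (540,208)). The arm is clear.

```bash
python3 -c "
from rig import robot
print(robot.hand_in())"
```

```text
the job is handed in; nothing more can be done
None
```

I pushed the wide port's gate to its hard stop and its catch looks sprung out behind the tab. The narrow port was never touched, and I handed the job in with the arm clear; no verdict came back.

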